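# Cover the sample dish, then crack the desiccator lid free and hold it ajar

## Task

No two vessels may stand open on this bench, so first put the loose porcelain cover back on the open sample dish, seated and level, and let it go. Then vent the desiccator, whose lid has stuck to its gasket: take the lid by its knob, pull it straight up, without tipping it, until the seal lets go, and finish still holding the lid level over its base, only slightly open, about a finger's breadth (20 mm) clear of the rim all round; never lift it far off. Leave everything else on the bench where it stands.

Things in the scene. Friction and masses are not known exactly. Their poses are not given: they have to be found in the camera images.
- desiccator: Desiccator base: round white plastic bowl, 176 mm across its top flange, clamped to the bench by a flat metal ring (it does not move). Origin: centre of its foot on the bench, z up. Rim 98 mm above the bench, bore 146 mm. A stub stopcock points along its own +x, below the rim.
- desiccator_rim (a point): Centre of the rim plane, 98 mm above the bench. Just below it a rubber gasket in the bore grips the lid's spigot: pulling the lid straight up takes about 10 to 17 N more than its weight over the first 4 mm or so, then the seal lets go and the pull drops suddenly to the lid's weight; past 8 mm of rise the lid is free.
- lid: Desiccator lid: clear plastic dome, 176 mm across its flange, 0.3 to 0.43 kg, seated on the rim at the start and stuck in its gasket. Origin: centre of the flange's underside (the face that sits on the rim), z up. A spigot 140 mm across reaches 10 mm below the origin into the base. The dome's top, where the knob begins, is 57 mm above the origin.
- lid_knob (a point): Centre of the top face of the lid's knob, 93 mm above the lid's origin. The knob is a grey upright cylinder, 34 mm in diameter, 36 mm high; at its foot a low collar, 48 mm across, reaches 59.5 mm above the lid's origin.
- dish: Open round sample dish of white porcelain, loose, 72 mm across, 36 mm high, wall 3.5 mm, about 0.14 kg. Origin: centre of its underside, z up.
- dish_rim (a point): Centre of the dish's mouth, at rim height, 36 mm above the dish's origin.
- cover: Loose white porcelain cover of the dish, 78 mm across, about 0.07 kg, round, lying right way up on the bench. Origin: centre of the underside of its lip, z up. The lip (59 mm across, 5 mm deep) goes inside the dish's mouth (64 mm clear); the disc, 5 to 10 mm above the origin, rests on the dish's rim: seated, the origin is 31 mm above the dish's origin.
- cover_knob (a point): Centre of the top face of the cover's knob, 33 mm above the cover's origin. The knob is round, 18 mm in diameter, 10 to 33 mm above the cover's origin.
- covered_dish: Another sample dish of the same kind with its cover already on, 64 mm high; leave it alone. Origin: centre of its underside.
- bottle_a: White plastic reagent bottle with paper label, 58 mm across, 125 mm high; leave it alone. Origin: centre of its underside.
- bottle_b: White plastic reagent bottle without label, 58 mm across, 125 mm high; leave it alone. Origin: centre of its underside.
- specimen_pot: Specimen pot with screw cap, 64 mm across, 68 mm high; leave it alone. Origin: centre of its underside.
- tip_box: Closed pipette tip box, 85 by 122 by 78 mm; leave it alone. Origin: centre of its underside.
There are look-alikes about, which are no part of the job. Leave any purple or turquoise look-alike of the lid alone.

How it is judged:
On the way, in this order (a step that is already met when the one before it is completed fails the run):
1. the cover sits seated and level on the dish, let go (horizontal distance between cover and dish below 0.006 m and z of cover in the frame of dish between 0.028 and 0.0333 m and angle between each of cover, dish's own z axis and vertical below 0.05 rad and height (world z) of dish below 0.005 m and contact force between the fingers and cover below 0.1 N), for 0.2 s.
2. the desiccator lid is broken free of its seal and held slightly open (z of lid in the frame of desiccator_rim between 0.01 and 0.032 m and horizontal distance between lid and desiccator_rim below 0.02 m and angle between lid's own z axis and vertical below 0.12 rad and contact force between the fingers and lid above 1 N and contact force between lid and desiccator below 0.2 N), for 0.2 s.
At the end, for the whole second after the job is handed in: Cover let go on the dish: lip in the mouth, within 6 mm of centre and 3 mm of seated height, level to 3 degrees, dish on the bench. Gripper holds the lid still, flange 10 to 32 mm above the rim, within 20 mm of centre, level to 7 degrees, clear of base and gasket (all of step 1 and all of step 2 and linear speed of lid below 0.02 m/s); the arm keeps its last pose, push and grip.
It fails at once if the desiccator lid is lifted far off (more than 60 mm above the rim) (z of lid in the frame of desiccator_rim above 0.06 m).
It fails at once if the desiccator lid is tipped (more than 20 degrees) (angle between lid's own z axis and vertical above 0.35 rad).
It fails at once if a thing that is not part of the job is displaced (more than 25 mm) (distance of any of covered_dish, bottle_a, bottle_b, specimen_pot, tip_box from where it was at the start of the episode above 0.025 m).
It fails at once if a thing that is not part of the job is tipped over (angle between any of covered_dish, bottle_a, bottle_b, specimen_pot, tip_box's own z axis and vertical above 0.5 rad).
It also fails if it takes over 61 s, if anything falls off the work surface, if the arm or the gripper's body presses on something with over 40 N, if the wrist force passes 120 N, or if a joint passes its speed limit or range.

## Robot

A 7-joint arm with a two-finger parallel gripper is mounted at the origin on the work surface. World frame = base frame: x ahead of the robot, y to its left, z up, the work surface at z = 0. Lengths are in m, angles in rad, forces in N, time in s.
With the tool pointing down it reaches from about 0.425 to 0.925 m from the base axis. Payload 6.8 kg.
Tool frame: the origin (TCP) lies on the centre line of the jaws, within the pads' length; the fingertips stand 14 mm ahead of it and the grasp point (between the pads) lies 5 mm behind it (bot.finger_overhang is the distance from the TCP to the fingertips, in m); z points along the fingers, y is the line along which they close (so a half turn about z gives the same grasp; the last joint's range is limited). The gripper opens to 85 mm and grips with 20 to 120 N. Pads are 22 mm wide; open, the fingers measure 114 mm over their backs; the gripper's body (76 mm by 85 mm) begins 54 mm behind the grasp point. The pads swing forward as they close: fully open they stand 13 mm farther back than shut.
Start: joints at [-1.293, 0.477, 0.022, 1.555, -0.011, 1.109, -0.083], TCP at [0.254, 0.625, 0.214] pointing down, gripper open.
Joint ranges: [-2.96, 2.96], [-0.34, 2.1], [-1.41, 1.46], [0.24, 2.44], [-1.37, 4.51], [0.17, 1.92], [-2.96, 2.96]. Speed limits (rad/s): [2.39, 2.39, 3.14, 3.14, 3.14, 3.14, 3.14].

## Interface

Orientations are given as a unit quaternion [w, x, y, z].
In Python, from station import bot gives the robot as it stands.
- The arm moves only by the shell command python3 -m inch 'ROWS' [OPENING] [FORCE]. ROWS is JSON, a list of rows, each a list of 4 numbers: the shift along the tool's x, y, z in m, then the turn about the tool's z in degrees. A call has 1 to 12 rows; each row shifts and turns the commanded pose from where the row before left it, along the tool's axes as they then stand; what a row does not reach is not made up. A row lasts 1/10 s, in which the tool goes at most 50 mm and 8.59 degrees, less where a joint would pass 70% of its speed; a pose out of reach is approached as far as the arm can. A call is refused whole if a number of a shift passes 0.05 or a number of a turn 8.59, either way. A call with a gripper value outside its range is refused whole. OPENING is the finger opening in m, from 0 to 0.0854, set as the call begins (- or left out, the last holds). The fingers move at their own pace and stop on an object; FORCE is the grip in N (left out, the last holds). Time passes only in rows, so rows that do not move let the fingers close. It gives the time, the measured TCP pose, the force, the opening and the grip force at its end, in the units of the state.
- bot.get_obs(): the state, without advancing time (a new reading comes with each control period).
- bot.read_camera(name): name is "scene" or "top"; returns a dict with "color" (480x640x3 uint8, red, green, blue), "mtx" (3x3 intrinsics, pixels), "world_from_camera" (4x4, takes a point from camera to world coordinates). Camera axes: x right, y up, looking along -z (the intrinsics and any distortion apply to the point x, -y, -z); pixel columns grow to the right and rows downward; lengths in m; the calibration is good to about 2 mm. A picture is of the moment at which its call begins. There is no depth.
- bot.hand_in(): hands the job in; it is judged then, once.
The state is a dict: "t": time; "q": joint angles; "joint_vel": joint speeds; "joint_torque": joint torques, N m; "eef_pos": TCP position; "tool_rot": TCP orientation; "contact_force": force on the tool from outside, world axes, zero at the start; "torque": the same for the moment, N m; "gripper_width": opening from 0.0 (shut) to 1.0 (fully open); "grasp_force": force on a finger pad.
Only numpy, scipy, OpenCV 4.12 (cv2) and the standard library are available. Lean on these libraries where they do the work, as an engineer would, in place of code of your own. Each camera call takes 0.05 s, during which the arm holds its last target. There are 200 camera calls.

## Working session

There is one attempt and no reset: what is moved stays moved. The work goes in short steps, Python scripts to look and compute and a shell command to move; the robot and the scene stay as the last step left them, time stands still between calls to the robot, and variables do not carry over. Pictures are saved under pics/ and viewed, at most 10 in all, crops included, and the job is handed in when it is done.

```bash
mkdir -p pics; ls
cat > h.py <<'E'
import numpy as np, cv2
from station import bot
def grab(n,f):
    d=bot.read_camera(n); cv2.imwrite(f'pics/{f}.png',d['color'][:,:,::-1]); np.savez(f'{f}.npz',**{k:d[k] for k in('color','mtx','world_from_camera')}); return d
def ray(d,u,v,z):
    K=d['mtx'];T=d['world_from_camera'];p=np.linalg.inv(K)@[u,v,1]; r=T[:3,:3]@[p[0],-p[1],-p[2]]; o=T[:3,3]; return o+r*(z-o[2])/r[2]
def proj(d,P):
    T=d['world_from_camera'];c=T[:3,:3].T@(np.array(P)-T[:3,3]);q=d['mtx']@[c[0],-c[1],-c[2]];return q[:2]/q[2]
E
python3 - <<'E'
from h import *
for n in('top','scene'):
    d=grab(n,n+'0'); print(d['mtx'],d['world_from_camera'].round(4),[k for k in d])
o=bot.get_obs();print(o)
E
```

```text
pics
[[449.28724125   0.         319.77886549]
 [  0.         449.28724125 236.35193448]
 [  0.           0.           1.        ]] [[-0.0186  0.9859 -0.1663  0.3128]
 [-0.9997 -0.0205 -0.01    0.0473]
 [-0.0132  0.1661  0.986   1.2883]
 [ 0.      0.      0.      1.    ]] ['color', 'mtx', 'world_from_camera']
[[612.07204534   0.         317.02377194]
 [  0.         612.07204534 242.60493978]
 [  0.           0.           1.        ]] [[-0.0564 -0.754   0.6544  1.5653]
 [ 0.9984 -0.0484  0.0303  0.1138]
 [ 0.0088  0.6551  0.7555  1.3522]
 [ 0.      0.      0.      1.    ]] ['color', 'mtx', 'world_from_camera']
{'t': 0.1, 'q': array([-1.29308962,  0.47772917,  0.02231463,  1.55631617, -0.01151337,
        1.10930137, -0.08309658]), 'joint_vel': array([ 0.00028319, -0.00297149,  0.00061069, -0.00260585,  0.0022742 ,
        0.00151994, -0.00023832]), 'joint_torque': array([ 4.39150390e-03, -5.97761929e+01,  1.61373764e+00, -2.81956744e+01,
        1.28631681e-02,  5.00426118e-03, -3.46913112e-05]), 'eef_pos': array([0.25379219, 0.62488276, 0.21352992]), 'tool_rot': array([-1.09830226e-04,  1.91688156e-01,  9.81455546e-01, -8.05881063e-04]), 'contact_force': array([-0.0994129 ,  0.42919956,  0.69396077]), 'torque': array([-0.01245546,  0.00522571, -0.04903186]), 'grasp_force': 0.0, 'gripper_width': 1.0037197162438334}
```

View pics/top0.png

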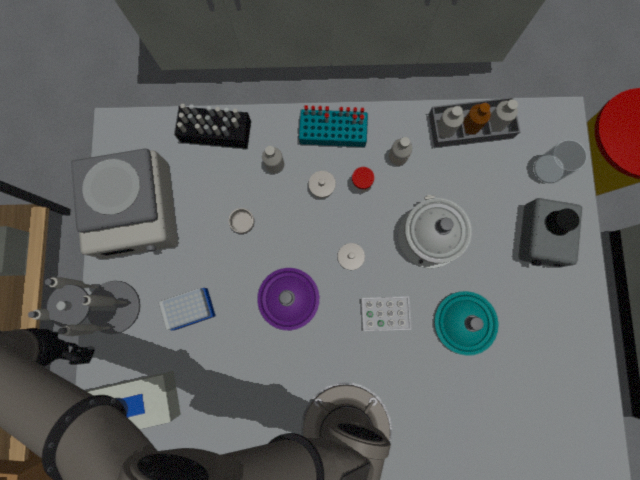

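View pics/scene0.png

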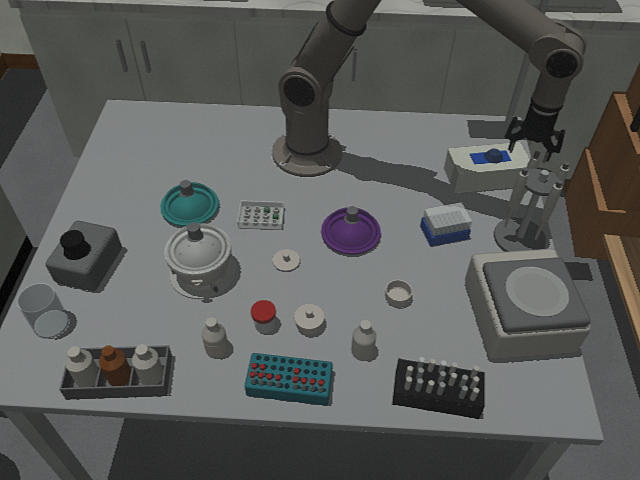

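Top view: the candidates for the cover are the loose cover at (351,256) and the covered dish at (321,184), whose cover is already on. The open dish is at (242,222). The lid candidates are clear (439,231), purple (288,298) and turquoise (466,323). The scene view has the cover at (286,260), the dish at (399,292) and the desiccator at (198,255), and nothing else in it changes these choices.

I choose the loose cover, the open dish and the clear lid, and check them in one close montage.

Run:
```python
from h import *
t=np.load('top0.npz');s=np.load('scene0.npz')
def c(d,u,v,w):
    return cv2.resize(np.ascontiguousarray(d['color'][v-w:v+w,u-w:u+w,::-1]),(256,256),interpolation=cv2.INTER_CUBIC)
a=np.hstack([c(t,351,256,24),c(t,242,222,24),c(t,439,231,48)])
b=np.hstack([c(s,286,260,24),c(s,399,292,24),c(s,198,255,48)])
cv2.imwrite('pics/m.png',np.vstack([a,b]))
# first guesses
for n,(tu,tv),(su,sv),z in (('coverknob',(350,256),(286,254),.033),('dishrim',(242,221),(399,287),.036),('lidknob',(446,225),(194,230),.191)):
    print(n,ray(t,tu,tv,z).round(4),ray(s,su,sv,z).round(4))
```

```text
coverknob [ 0.4668 -0.0239  0.033 ] [ 0.4704 -0.0237  0.033 ]
dishrim [0.573  0.2807 0.036 ] [0.5685 0.2892 0.036 ]
lidknob [ 0.5199 -0.2549  0.191 ] [ 0.5371 -0.2484  0.191 ]
```

View pics/m.png

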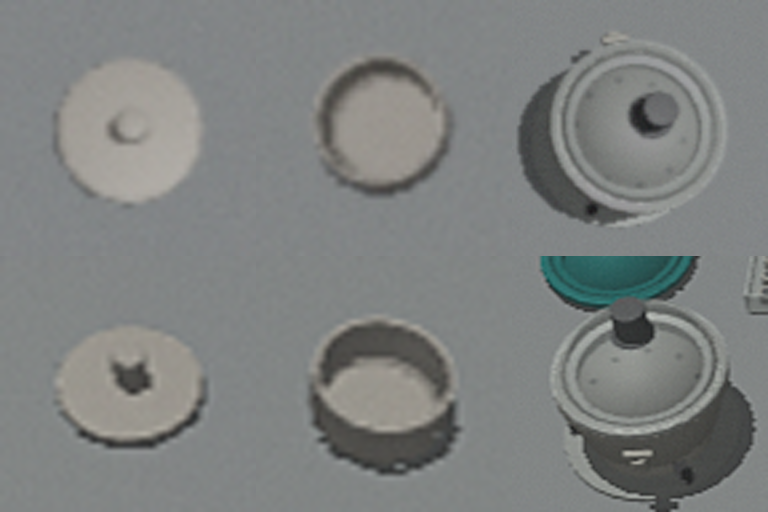

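The crops confirm the choices. The cover is a flat white disc with a knob (top 351,256), the dish is open (242,221), and the clear lid has its grey knob top at about top (443,226) and scene (198,228). Next I fit circles on the known planes.

```bash
cat >> h.py <<'E'
from scipy.optimize import least_squares
def circ(d,P,z,R,lo=0.75,hi=1.25,n=90):
    """refine centre P of a circle radius R at height z by the strongest radial gradient (robust fit)"""
    g=cv2.GaussianBlur(cv2.cvtColor(d['color'],cv2.COLOR_RGB2GRAY).astype(np.float32),(0,0),.7)
    c=np.array(P[:2],float)
    for it in range(4):
        pts=[]; rr=np.linspace(lo*R,hi*R,60)
        for a in np.linspace(0,2*np.pi,n,endpoint=False):
            w=np.array([proj(d,[c[0]+r*np.cos(a),c[1]+r*np.sin(a),z]) for r in rr],np.float32)
            v=cv2.remap(g,w[None,:,0],w[None,:,1],cv2.INTER_LINEAR)[0]
            k=np.argmin(np.gradient(v)); 
            if np.gradient(v)[k]<-.5: pts.append(c+rr[k]*np.array([np.cos(a),np.sin(a)]))
        pts=np.array(pts)
        s=least_squares(lambda p:np.hypot(*(pts-p[:2]).T)-p[2],[*c,R],loss='soft_l1',f_scale=.0015)
        c=s.x[:2]
    return c.round(4),round(s.x[2],4),len(pts),round(float(np.median(abs(s.fun))),4)
E
python3 - <<'E'
from h import *
t=np.load('top0.npz');s=np.load('scene0.npz')
t={k:t[k] for k in t};s={k:s[k] for k in s}
for n,d in(('top',t),('scene',s)):
    print(n,'cover disc',circ(d,[.468,-.024],.010,.039),'dish',circ(d,[.571,.284],.036,.036))
    print(' flange',circ(d,[.535,-.235],.104,.088,.88,1.1))
    print(' covered',circ(d,ray(d,*((321,184) if n=='top' else (310,317)),.04),.041,.039))
    print(' knob',ray(d,*((443,225.5) if n=='top' else (194.3+0.7,231)),.191))
    P=[.527,-.243]; print(proj(d,[*P,.191]),proj(d,[*P,.098]))
E
```

```text
top cover disc (array([ 0.4699, -0.0281]), np.float64(0.0379), 90, 0.0006) dish (array([0.5708, 0.2806]), np.float64(0.0285), 90, 0.001)
 flange (array([ 0.5271, -0.2481]), np.float64(0.0807), 89, 0.0023)
 covered (array([0.6778, 0.0518]), np.float64(0.0383), 90, 0.0007)
 knob [ 0.51877722 -0.24744601  0.191     ]
[440.9908934  222.28300518] [432.23627589 229.10420129]
scene cover disc (array([ 0.4703, -0.0248]), np.float64(0.0379), 90, 0.0006) dish (array([0.5764, 0.2875]), np.float64(0.036), 56, 0.001)
 flange (array([ 0.5305, -0.2497]), np.float64(0.0807), 83, 0.0021)
 covered (array([0.6793, 0.0543]), np.float64(0.0383), 90, 0.0005)
 knob [ 0.54032519 -0.24524531  0.191     ]
[196.84235097 227.1835429 ] [201.6918687  250.61156036]
```

Run:
```python
from h import *
t=np.load('top0.npz');s=np.load('scene0.npz')
t={k:t[k] for k in t};s={k:s[k] for k in s}
for n,d in(('top',t),('scene',s)):
    print(n,'dish',circ(d,[.571,.284],.036,.036,.92,1.2))
    print(' flange',[circ(d,ray(d,*((438,230.1) if n=='top' else (199,251)),z),z,.088,.94,1.08) for z in(.098,.104)])
    k=ray(d,*((445.2,224.5) if n=='top' else (193.4,226.3)),.191); print(' knob',k, circ(d,k,.191,.017,.6,1.5))
    k=ray(d,*((351.0,255) if n=='top' else (286.0,254)),.033); print(' cknob',k, circ(d,k,.033,.009,.6,1.5))
def show(d,L,f):
    im=cv2.resize(np.ascontiguousarray(d['color'][:,:,::-1]),None,fx=4,fy=4,interpolation=cv2.INTER_CUBIC)
    for x,y,z,R,col in L:
        q=np.array([(proj(d,[x+R*np.cos(a),y+R*np.sin(a),z])+.5)*4 for a in np.linspace(0,6.3,80)])
        cv2.polylines(im,[q.astype(int)],True,col,1)
    return im
L=[(.47,-.0265,.01,.039,(0,0,255)),(.47,-.0265,.033,.009,(0,255,0)),(.573,.284,.036,.036,(0,0,255)),(.573,.284,0,.036,(255,0,0)),(.529,-.249,.098,.088,(0,0,255)),(.529,-.249,.191,.017,(0,255,0)),(.529,-.249,.157,.017,(255,0,0))]
a=show(t,L,'');b=show(s,L,'')
def cr(im,u,v,w): return cv2.resize(im[(v-w)*4:(v+w)*4,(u-w)*4:(u+w)*4],(260,260))
cv2.imwrite('pics/o.png',np.vstack([np.hstack([cr(a,351,256,24),cr(a,242,222,24),cr(a,439,231,45)]),np.hstack([cr(b,286,260,24),cr(b,399,292,24),cr(b,198,255,45)])]))
```

```text
top dish (array([0.5714, 0.2834]), np.float64(0.0333), 26, 0.0002)
 flange [(array([ 0.5252, -0.2589]), np.float64(0.0888), 83, 0.0006), (array([ 0.5242, -0.2574]), np.float64(0.0884), 82, 0.0005)]
 knob [ 0.52118342 -0.25303968  0.191     ] (array([ 0.5271, -0.2621]), np.float64(0.0206), 63, 0.0013)
 cknob [ 0.46953053 -0.02682255  0.033     ] (array([ 0.4695, -0.0269]), np.float64(0.0059), 41, 0.0003)
scene dish (array([0.5764, 0.2877]), np.float64(0.0364), 35, 0.0004)
 flange [(array([ 0.5202, -0.2562]), np.float64(0.0878), 78, 0.0015), (array([ 0.5218, -0.255 ]), np.float64(0.0884), 73, 0.0007)]
 knob [ 0.5245322  -0.25235448  0.191     ] (array([ 0.5191, -0.2562]), np.float64(0.0214), 54, 0.0012)
 cknob [ 0.47043869 -0.02368398  0.033     ] (array([ 0.4739, -0.0243]), np.float64(0.0057), 50, 0.0004)
```

View pics/o.png

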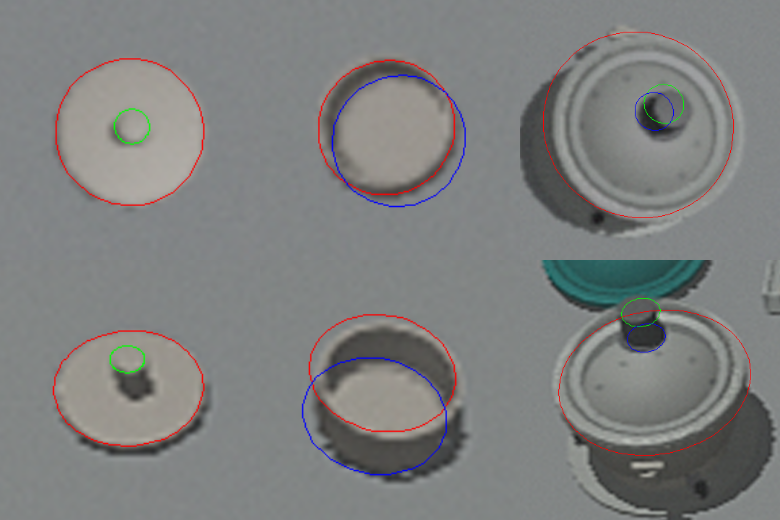

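The overlay shows the cover fits well in both views. The dish and desiccator are a few mm off between the cameras: cover (.470,-.0265), dish about (.574,.2855), lid about (.523,-.256). I will refine these by visual servoing, and now work out the approach legs.

```bash
cat >> h.py <<'E'
from scipy.spatial.transform import Rotation as Ro
def d(*targets):
    o=bot.get_obs();w=o['tool_rot'];R=Ro.from_quat([w[1],w[2],w[3],w[0]]);p=o['eef_pos']
    print('t',round(o['t'],2),'p',p.round(4),'F',o['contact_force'].round(1),'w',round(o['gripper_width'],3),'g',round(o['grasp_force'],1),'tilt',(R.as_matrix()[:,2]).round(4))
    for T in targets: print(R.inv().apply(np.array(T)-p).round(4)); p=np.array(T)
E
python3 -c "
from h import *
d([.30,.42,.214],[.47,-.0265,.12],[.47,-.0265,.022])"
```

```text
t 0.1 p [0.2538 0.6249 0.2135] F [-0.1  0.4  0.7] w 1.004 g 0.0 tilt [-5.0e-04 -1.5e-03 -1.0e+00]
[-0.1199 -0.1724 -0.0002]
[-0.3255 -0.3496  0.0946]
[0.     0.0002 0.098 ]
```

```bash
python3 -m inch '[[-0.02,-0.0287,0,0],[-0.02,-0.0287,0,0],[-0.02,-0.0287,0,0],[-0.02,-0.0287,0,0],[-0.02,-0.0287,0,0],[-0.02,-0.0287,0,0]]' 0.06
python3 -m inch '[[-0.0271,-0.0291,0.0079,0],[-0.0271,-0.0291,0.0079,0],[-0.0271,-0.0291,0.0079,0],[-0.0271,-0.0291,0.0079,0],[-0.0271,-0.0291,0.0079,0],[-0.0271,-0.0291,0.0079,0],[-0.0271,-0.0291,0.0079,0],[-0.0271,-0.0291,0.0079,0],[-0.0271,-0.0291,0.0079,0],[-0.0271,-0.0291,0.0079,0],[-0.0271,-0.0291,0.0079,0],[-0.0271,-0.0291,0.0079,0]]'
python3 -m inch '[[0,0,0,0],[0,0,0,0],[0,0,0,0]]'
python3 -c "
from h import *
d([.47,-.0265,.12],[.47,-.0265,.028])"
```

```text
t: 0.7
eef_pos: [0.3004, 0.419, 0.2141]
tool_rot: [-0.0, 0.192, 0.981, -0.0]
contact_force: [1.5, 0.5, -1.0]
gripper_width: 0.705
grasp_force: 0.0
t: 1.9
eef_pos: [0.4704, -0.0267, 0.1192]
tool_rot: [-0.0, 0.192, 0.981, 0.0]
contact_force: [0.7, 0.3, 0.0]
gripper_width: 0.704
grasp_force: 0.0
t: 2.2
eef_pos: [0.4699, -0.0242, 0.1195]
tool_rot: [-0.0, 0.191, 0.982, 0.0]
contact_force: [-0.6, -0.3, 0.5]
gripper_width: 0.706
grasp_force: 0.0
t 2.2 p [ 0.4699 -0.0242  0.1195] F [-0.6 -0.3  0.5] w 0.706 g 0.0 tilt [-6.e-04  5.e-04 -1.e+00]
[-0.001  -0.0021 -0.0005]
[-0.0001 -0.      0.092 ]
```

```bash
python3 -m inch '[[-0.001,-0.002,0.02,0],[0,0,0.03,0],[0,0,0.025,0],[0,0,0.012,0],[0,0,0.0055,0],[0,0,0,0],[0,0,0,0]]' 0.045
python3 -c "
from h import *
d([.47,-.0265,.0265])"
```

```text
t: 2.9
eef_pos: [0.4711, -0.0272, 0.0279]
tool_rot: [0.001, 0.192, 0.981, 0.0]
contact_force: [0.9, -0.1, 1.5]
gripper_width: 0.528
grasp_force: 0.0
t 2.9 p [ 0.4711 -0.0272  0.0279] F [ 0.9 -0.1  1.5] w 0.528 g 0.0 tilt [ 1.4e-03  3.0e-04 -1.0e+00]
[0.0013 0.0002 0.0014]
```

```bash
python3 -m inch '[[0.001,0,0.001,0],[0,0,0,0],[0,0,0,0],[0,0,0,0],[0,0,0,0],[0,0,0,0],[0,0,0,0],[0,0,0,0]]' 0.0 30
python3 -m inch '[[0,0,-0.005,0],[0,0,-0.01,0],[0,0,-0.02,0],[0,0,-0.03,0],[0,0,-0.02,0],[0,0,0,0],[0,0,0,0]]'
python3 -c "
from h import *
d([.574,.2855,.09])
t=grab('top','t1');s=grab('scene','s1')
"
```

```text
t: 3.7
eef_pos: [0.4695, -0.0271, 0.0261]
tool_rot: [-0.0, 0.192, 0.981, -0.0]
contact_force: [-0.4, 0.8, -0.4]
gripper_width: 0.001
grasp_force: 0.0
t: 4.4
eef_pos: [0.4698, -0.0269, 0.1117]
tool_rot: [0.001, 0.192, 0.981, 0.0]
contact_force: [-0.6, 0.6, -0.7]
gripper_width: 0.001
grasp_force: 0.0
t 4.4 p [ 0.4698 -0.0269  0.1117] F [-0.6  0.6 -0.7] w 0.001 g 0.0 tilt [ 1.4e-03  5.0e-04 -1.0e+00]
[0.0209 0.3286 0.022 ]
```

The fingers shut fully, so the knob was missed. I'll look.

Run:
```python
from h import *
t=np.load('t1.npz');s=np.load('s1.npz')
a=cv2.resize(np.ascontiguousarray(t['color'][200:320,280:420,::-1]),(400,343),interpolation=cv2.INTER_CUBIC)
b=cv2.resize(np.ascontiguousarray(s['color'][190:310,220:360,::-1]),(400,343),interpolation=cv2.INTER_CUBIC)
cv2.imwrite('pics/g1.png',np.hstack([a,b]))
```

```text
(no output)
```

View pics/g1.png

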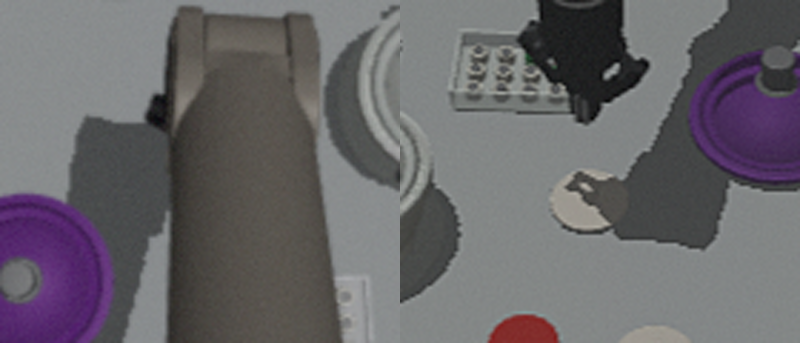

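Right crop: the cover is still at scene (286,260) and the shut fingertips are at about (285,231). I'll compare that with the projection of the reported tip.

Run:
```python
from h import *
L=np.load('s1.npz');s={k:L[k] for k in L}
for z in (.0977,.1117,.13): print(z,proj(s,[.4698,-.0269,z]))
print(ray(s,284.8,231,.0977))
print(circ(s,[.47,-.0265],.01,.039))
print(bot.finger_overhang)
d([.47,-.0265,.1])
```

```text
0.0977 [284.14564107 238.5531209 ]
0.1117 [283.98145187 235.14249432]
0.13 [283.76364854 230.61816617]
[ 0.44207557 -0.02763786  0.0977    ]
(array([ 0.4702, -0.0242]), np.float64(0.0385), 78, 0.0007)
0.014
t 4.5 p [ 0.4689 -0.027   0.1106] F [-0.5  0.1 -1.1] w -0.004 g 0.0 tilt [-1.1e-03 -1.0e-04 -1.0e+00]
[-0.0009  0.0009  0.0106]
```

Run:
```python
from h import *
def ld(f):
    L=np.load(f); return {k:L[k] for k in L}
def mk(dd,P,c,w,S):
    u,v=c; im=cv2.resize(np.ascontiguousarray(dd['color'][v-w:v+w,u-w:u+w,::-1]),(S,S),interpolation=cv2.INTER_CUBIC)
    for p,col in P:
        q=(proj(dd,p)-[u-w,v-w]+.5)*S/(2*w); cv2.drawMarker(im,tuple(q.astype(int)),col,cv2.MARKER_CROSS,10,1); print(c,p,proj(dd,p).round(1))
    return im
R,G=(0,0,255),(0,255,0)
A=[([.254,.6249,.1995],R),([.254,.6249,.27],G)]
B=[([.4698,-.0269,.0977],R),([.4698,-.0269,.17],G)]
cv2.imwrite('pics/k.png',np.hstack([mk(ld('top0.npz'),A,(75,350),40,266),mk(ld('scene0.npz'),A,(540,140),40,266),mk(ld('s1.npz'),B,(285,215),40,266)]))
```

```text
(75, 350) [0.254, 0.6249, 0.1995] [ 83.7 341.6]
(75, 350) [0.254, 0.6249, 0.27] [ 66.9 343.7]
(540, 140) [0.254, 0.6249, 0.1995] [522.1 168. ]
(540, 140) [0.254, 0.6249, 0.27] [528.9 148.6]
(285, 215) [0.4698, -0.0269, 0.0977] [284.1 238.6]
(285, 215) [0.4698, -0.0269, 0.17] [283.3 220.5]
```

View pics/k.png

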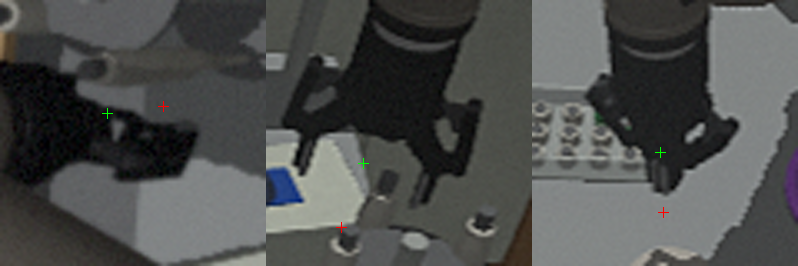

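Projected and seen fingertips differ by about 7 px in the scene view: tips at (284,232) against an expected (284,239). At the start pose it was (529,157) against (523,164). So the tips are really about 25 mm higher than I assumed, which explains closing above the knob. I'll descend with the fingers open and find the height by touch.

```bash
python3 -m inch '[[0,0.001,0,0],[0,0,0.02,0],[0,0,0.03,0],[0,0,0.022,0],[0,0,0.01,0],[0,0,0,0],[0,0,0,0]]' 0.045
for i in 1 2; do python3 -m inch '[[0,0,0.002,0],[0,0,0,0]]' | egrep 'eef|contact'; done; python3 -c "
from h import *
d([.47,-.0265,.1])"
```

```text
t: 5.2
eef_pos: [0.4701, -0.0263, 0.0294]
tool_rot: [0.0, 0.192, 0.981, -0.0]
contact_force: [1.2, 0.3, 0.8]
gripper_width: 0.528
grasp_force: 0.0
eef_pos: [0.4705, -0.026, 0.0277]
contact_force: [-0.1, 0.0, -0.3]
eef_pos: [0.47, -0.026, 0.0253]
contact_force: [0.5, 0.7, 0.3]
t 5.6 p [ 0.47   -0.026   0.0253] F [0.5 0.7 0.3] w 0.53 g 0.0 tilt [ 5.e-04  2.e-04 -1.e+00]
[-0.0002 -0.0004 -0.0747]
```

```bash
python3 -m inch '[[0,0,0.002,0],[0,0,0.002,0],[0,0,0.002,0],[0,0,0,0]]' | egrep 'eef|contact'
python3 -m inch '[[0,0,0.002,0],[0,0,0.002,0],[0,0,0.002,0],[0,0,0,0]]' | egrep 'eef|contact'
python3 - <<'E'
from h import *
s=grab('scene','s2'); u,v,w=285,225,45
im=cv2.resize(np.ascontiguousarray(s['color'][v-w:v+w,u-w:u+w,::-1]),(500,500),interpolation=cv2.INTER_CUBIC)
cv2.imwrite('pics/l.png',im)
E
```

```text
eef_pos: [0.4696, -0.0261, 0.0188]
contact_force: [-0.4, -0.2, -0.2]
eef_pos: [0.4697, -0.0261, 0.0128]
contact_force: [0.2, -0.5, -0.1]
```

View pics/l.png

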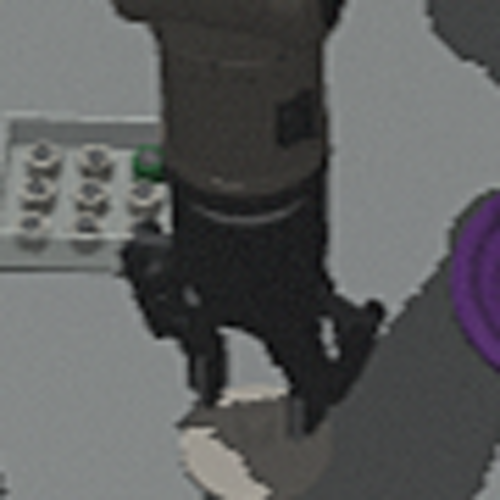

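The tips are at scene (277,252) and (296,256), with the midpoint at (286.5,254). That is level with the knob top (286,254), so the tips really stand at about z 0.033 over the knob axis. I need to go about 11 mm lower, then close.

```bash
python3 -m inch '[[0,0,0.003,0],[0,0,0.003,0],[0,0,0.003,0],[0,0,0.002,0],[0,0,0,0]]' | egrep 'eef|contact'
python3 -m inch '[[0,0,0,0],[0,0,0,0],[0,0,0,0],[0,0,0,0],[0,0,0,0],[0,0,0,0],[0,0,0,0],[0,0,0,0]]' 0.0 30
```

```text
eef_pos: [0.4696, -0.0262, 0.0017]
contact_force: [-0.3, 0.2, 0.0]
t: 7.75
eef_pos: [0.47, -0.0261, 0.0022]
tool_rot: [0.0, 0.192, 0.981, 0.0]
contact_force: [-1.1, -0.2, 5.8]
gripper_width: 0.192
grasp_force: 29.4
```

Gripped (16–18 mm, 29 N). With the cover on the bench eef z is 0.002, so its seated eef z is about 0.033. I'll lift it and carry it over the dish.

```bash
python3 -m inch '[[0,0,-0.004,0],[0,0,-0.01,0],[0,0,-0.02,0],[0,0,-0.03,0],[0,0,-0.02,0],[0,0,-0.005,0],[0,0,0,0]]' | egrep 'eef|contact|grasp|width'
python3 -m inch '[[0.0005,0.008,0,0],[0.001,0.018,0,0],[0.002,0.034,0,0],[0.0025,0.04,0,0],[0.0025,0.04,0,0],[0.0025,0.04,0,0],[0.0025,0.04,0,0],[0.0025,0.04,0,0],[0.002,0.034,0,0],[0.0015,0.02,0,0],[0.001,0.01,0,0],[0.0005,0.004,0,0]]'  | egrep 'eef|contact|grasp'
python3 -m inch '[[0,0,0.01,0],[0,0,0.01,0],[0,0,0.005,0],[0,0,0,0],[0,0,0,0]]'
python3 - <<'E'
from h import *
d([.574,.2855,.06])
t=grab('top','t3');s=grab('scene','s3')
im=[]
for dd,(u,v),w in((t,(245,222),45),(s,(399,275),45)):
    im.append(cv2.resize(np.ascontiguousarray(dd['color'][v-w:v+w,u-w:u+w,::-1]),(390,390),interpolation=cv2.INTER_CUBIC))
cv2.imwrite('pics/n.png',np.hstack(im))
E
```

```text
eef_pos: [0.4704, -0.0259, 0.0918]
contact_force: [-0.7, -0.5, -0.4]
gripper_width: 0.19
grasp_force: 29.3
eef_pos: [0.573, 0.2865, 0.0896]
contact_force: [-0.5, 0.3, -1.6]
grasp_force: 29.3
t: 10.15
eef_pos: [0.5739, 0.2851, 0.066]
tool_rot: [-0.0, 0.192, 0.981, -0.0]
contact_force: [0.0, -0.5, -1.2]
gripper_width: 0.188
grasp_force: 29.4
t 10.15 p [0.5739 0.2851 0.066 ] F [ 0.  -0.5 -1.2] w 0.188 g 29.4 tilt [-3.e-04 -2.e-04 -1.e+00]
[0.     0.0005 0.006 ]
```

View pics/n.png

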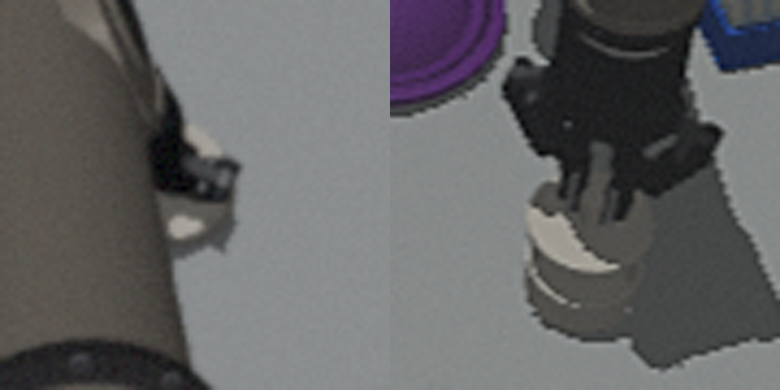

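Scene (right): the held cover's disc, centre about (398,267), is over the dish with its near rim at (398,285), nearly concentric. The top view is mostly occluded by the arm. I'll refine with a matched ring filter, plus a masked fit of the held disc.

```bash
cat >> h.py <<'E'
def ring(dd,P,z,r0,r1,out,angs=None):
    g=cv2.GaussianBlur(cv2.cvtColor(dd['color'],cv2.COLOR_RGB2GRAY).astype(np.float32),(0,0),.5)
    A=np.linspace(0,2*np.pi,120,endpoint=False) if angs is None else angs
    T=dd['world_from_camera'];K=dd['mtx']
    def smp(c,a,b):
        r,th=np.meshgrid(np.linspace(a,b,8),A); W=np.stack([c[0]+r*np.cos(th),c[1]+r*np.sin(th),0*r+z],-1)
        q=(W-T[:3,3])@T[:3,:3]; u=-K[0,0]*q[...,0]/q[...,2]+K[0,2]; v=K[1,1]*q[...,1]/q[...,2]+K[1,2]
        return cv2.remap(g,u.astype(np.float32),v.astype(np.float32),cv2.INTER_LINEAR).mean(1)
    best=max(((np.clip(smp((x,y),r0,r1)-smp((x,y),r1,out),-40,40).mean(),x,y) for x in P[0]+np.arange(-.012,.0121,.0005) for y in P[1]+np.arange(-.012,.0121,.0005)))
    return np.round(best,4)
E
python3 - <<'E'
from h import *
def ld(f):
    L=np.load(f); return {k:L[k] for k in L}
t,s,s3,t3=ld('top0.npz'),ld('scene0.npz'),ld('s3.npz'),ld('t3.npz')
for n,dd in(('top',t),('scene',s)):
    print(n,'cover',ring(dd,[.47,-.0265],.010,.035,.039,.043),'dish',ring(dd,[.574,.2855],.036,.0325,.036,.039),'covered',ring(dd,[.678,.053],.041,.035,.039,.043),'flange',ring(dd,[.523,-.256],.102,.080,.088,.094))
A=np.deg2rad(np.r_[-75:45:3])   # toward scene camera (+x), lower-left half visible
print('held cover scene',ring(s3,[.574,.2855],.074,.035,.039,.043,A))
print('held, lit part',ring(s3,[.574,.2855],.074,.035,.039,.043,np.deg2rad(np.r_[-110:0:3])))
print('dish bottom-ish rim under', ring(s3,[.574,.2855],.036,.0325,.036,.039,np.deg2rad(np.r_[-80:40:3])))
E
```

```text
top cover [16.5239  0.4705 -0.0285] dish [7.9958 0.578  0.2855] covered [19.9151  0.678   0.0515] flange [19.5381  0.5255 -0.259 ]
scene cover [20.4527  0.47   -0.025 ] dish [13.0126  0.576   0.288 ] covered [22.3503  0.6795  0.0545] flange [21.2823  0.5195 -0.256 ]
held cover scene [32.0174  0.5755  0.288 ]
held, lit part [26.2339  0.577   0.2895]
dish bottom-ish rim under [14.3764  0.579   0.288 ]
```

Dish minus cover is (.1075,.314) from the top view and (.106,.313) from the scene view, so the target eef is about (.576,.2865). I'll shift by tool (-.0013,+.002) and lower while watching the force.

```bash
python3 -m inch '[[-0.0013,0.002,0.005,0],[0,0,0.01,0],[0,0,0.008,0],[0,0,0.002,0],[0,0,0,0],[0,0,0,0]]' | egrep 'eef|contact|width'
for i in 1 2 3 4; do python3 -m inch '[[0,0,0.001,0],[0,0,0.001,0],[0,0,0,0]]' | egrep 'eef|contact'; done
```

```text
eef_pos: [0.5759, 0.287, 0.0411]
contact_force: [0.3, 0.8, -0.1]
gripper_width: 0.196
eef_pos: [0.5758, 0.2871, 0.0392]
contact_force: [0.4, -0.3, -0.7]
eef_pos: [0.5757, 0.287, 0.0369]
contact_force: [-0.5, 0.4, -1.1]
eef_pos: [0.5757, 0.287, 0.0349]
contact_force: [-0.3, -1.0, -0.6]
eef_pos: [0.5759, 0.287, 0.0334]
contact_force: [-1.1, -0.1, 3.0]
```

The lip went in freely and contact came at eef z 0.0334, against 0.033 expected, so it is seated. I'll release and check.

```bash
python3 -m inch '[[0,0,0,0],[0,0,0,0],[0,0,0,0],[0,0,0,0],[0,0,-0.005,0],[0,0,-0.015,0],[0,0,-0.03,0],[0,0,-0.04,0],[0,0,-0.04,0],[0,0,-0.03,0],[0,0,0,0],[0,0,0,0]]' 0.05
python3 - <<'E'
from h import *
s=grab('scene','s4'); t=grab('top','t4')
print('cover scene',ring(s,[.576,.2875],.041,.035,.039,.043),ring(s,[.679,.0545],.041,.035,.039,.043))
u,v,w=399,280,45
im=cv2.resize(np.ascontiguousarray(s['color'][v-w:v+w,u-w:u+w,::-1]),(400,400),interpolation=cv2.INTER_CUBIC)
cv2.imwrite('pics/p.png',im)
E
```

```text
t: 13.25
eef_pos: [0.5763, 0.2872, 0.1949]
tool_rot: [0.001, 0.192, 0.981, 0.001]
contact_force: [-0.9, -0.2, -0.4]
gripper_width: 0.589
grasp_force: 0.0
cover scene [18.9938  0.576   0.2895] [22.7306  0.6795  0.0545]
```

View pics/p.png

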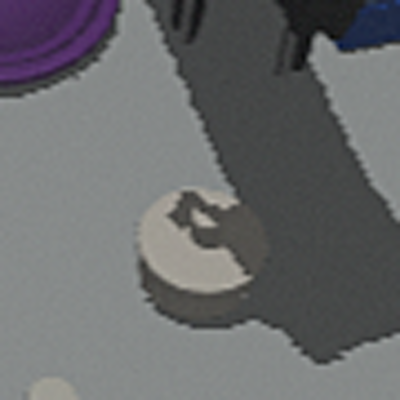

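The cover is seated and level on the dish (disc centre at crop (200,240), even edge all round). Scene places it at (.576,.2895), where the dish was (.576,.288). Next is the lid.

```bash
python3 -m inch '[[-0.003,-0.008,-0.006,0],[-0.006,-0.02,-0.01,0],[-0.01,-0.034,-0.009,0],[-0.012,-0.04,0,0],[-0.012,-0.04,0,0],[-0.012,-0.04,0,0],[-0.012,-0.04,0,0],[-0.012,-0.04,0,0],[-0.012,-0.04,0,0],[-0.012,-0.04,0,0]]' 0.07 | egrep 'eef'
python3 -m inch '[[-0.012,-0.04,0,0],[-0.012,-0.04,0,0],[-0.011,-0.036,0,0],[-0.01,-0.034,0,0],[-0.008,-0.026,0,0],[-0.005,-0.018,0,0],[-0.003,-0.008,0,0],[0,0,0,0],[0,0,0,0]]'
python3 - <<'E'
from h import *
def ld(f):
    L=np.load(f); return {k:L[k] for k in L}
t4,s4,t,s=[ld(f+'.npz') for f in('t4','s4','top0','scene0')]
for n,dd in(('top',t),('top4',t4),('scene',s)):
    print(n,'knob',ring(dd,[.5225,-.254],.191,.011,.0165,.022),[ring(dd,[.5235,-.256],z,.080,.088,.094) for z in(.104,.108)])
d([.5235,-.256,.22],[.5235,-.256,.152])
E
```

```text
eef_pos: [0.5411, -0.0722, 0.2186]
t: 15.25
eef_pos: [0.5228, -0.278, 0.2181]
tool_rot: [-0.0, 0.192, 0.981, 0.0]
contact_force: [0.1, 1.2, 0.8]
gripper_width: 0.82
grasp_force: 0.0
top knob [ 1.9581  0.524  -0.266 ] [array([19.631 ,  0.525 , -0.2585]), array([19.7635,  0.5245, -0.258 ])]
top4 knob [ 2.1914  0.5345 -0.259 ] [array([19.8769,  0.525 , -0.259 ]), array([19.9901,  0.5245, -0.258 ])]
scene knob [ 6.9601  0.5235 -0.255 ] [array([21.6103,  0.521 , -0.2555]), array([22.0146,  0.524 , -0.2545])]
t 15.25 p [ 0.5228 -0.278   0.2181] F [0.1 1.2 0.8] w 0.82 g 0.0 tilt [-2.e-04  8.e-04 -1.e+00]
[ 0.0077  0.0207 -0.0019]
[-0.    -0.     0.068]
```

```bash
python3 -m inch '[[0.003,0.01,0,0],[0.0043,0.011,0,0],[0,0,0,0],[0,0,0.01,0],[0,0,0.018,0],[0,0,0.015,0],[0,0,0.012,0],[0,0,0.007,0],[0,0,0.002,0],[0,0,0,0]]' | egrep 'eef|contact'
python3 -c "
from h import *
d([.524,-.2557,.152])"
```

```text
eef_pos: [0.5242, -0.2567, 0.154]
contact_force: [-0.5, 0.2, -0.6]
t 16.25 p [ 0.5242 -0.2567  0.154 ] F [-0.5  0.2 -0.6] w 0.824 g 0.0 tilt [-2.e-04 -1.e-04 -1.e+00]
[0.0006 0.0008 0.002 ]
```

Closing on the knob with a firm grip.

```bash
python3 -m inch '[[0.0005,0.001,0.001,0],[0,0,0,0],[0,0,0,0],[0,0,0,0],[0,0,0,0],[0,0,0,0],[0,0,0,0],[0,0,0,0]]' 0.0 70
```

```text
t: 17.05
eef_pos: [0.5243, -0.256, 0.1538]
tool_rot: [0.001, 0.192, 0.981, -0.0]
contact_force: [-2.4, -0.8, 6.3]
gripper_width: 0.374
grasp_force: 69.2
```

The knob is held (32–34 mm, 69 N, small side force). I'll pull straight up in small steps.

```bash
for i in 1 2 3 4 5; do python3 -m inch '[[0,0,-0.001,0],[0,0,0,0],[0,0,-0.001,0],[0,0,0,0]]' | egrep 'eef|contact' | paste - -; done; python3 -c "
from h import *
d()"
```

```text
eef_pos: [0.5238, -0.2555, 0.1543]	contact_force: [2.7, -4.2, -9.5]
eef_pos: [0.5228, -0.2547, 0.156]	contact_force: [0.3, -2.7, -16.0]
eef_pos: [0.5242, -0.2555, 0.1597]	contact_force: [-1.2, -2.0, -8.3]
eef_pos: [0.5251, -0.2552, 0.1619]	contact_force: [-0.3, 0.9, -3.3]
eef_pos: [0.5242, -0.2553, 0.1632]	contact_force: [0.6, 0.3, -4.3]
t 19.05 p [ 0.5242 -0.2553  0.1632] F [ 0.6  0.3 -4.3] w 0.375 g 72.1 tilt [ 2.e-04  0.e+00 -1.e+00]
```

The seal let go: the force peaked at 16 N and dropped to the lid's weight. Another 10.5 mm to go.

```bash
python3 -m inch '[[0,0,-0.002,0],[0,0,-0.003,0],[0,0,-0.003,0],[0,0,-0.0025,0],[0,0,0,0],[0,0,0,0],[0,0,0,0],[0,0,0,0]]'
python3 - <<'E'
from h import *
d()
s=grab('scene','s5');t=grab('top','t5')
u,v,w=198,240,60
cv2.imwrite('pics/q.png',cv2.resize(np.ascontiguousarray(s['color'][v-w:v+w,u-w:u+w,::-1]),(560,560),interpolation=cv2.INTER_CUBIC))
print('flange scene',[ring(s,[.524,-.2557],z,.08,.088,.094,np.deg2rad(np.r_[-90:90:3])) for z in(.12,.124,.128)])
E
```

```text
t: 19.85
eef_pos: [0.524, -0.2553, 0.1735]
tool_rot: [-0.0, 0.192, 0.981, 0.0]
contact_force: [0.2, -0.4, -3.4]
gripper_width: 0.37
grasp_force: 72.1
t 19.85 p [ 0.524  -0.2553  0.1735] F [ 0.2 -0.4 -3.4] w 0.37 g 72.1 tilt [-2.e-04  1.e-04 -1.e+00]
flange scene [array([33.6422,  0.52  , -0.2552]), array([33.6247,  0.5225, -0.2542]), array([33.5313,  0.5255, -0.2532])]
```

View pics/q.png

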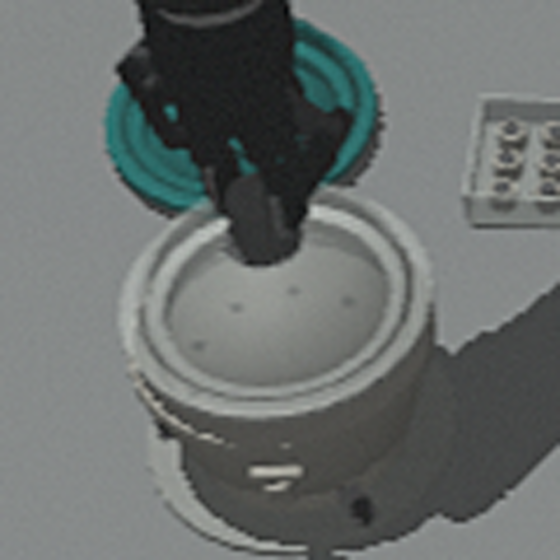

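The lid hangs level over the base: its flange ellipse is centred at about crop (280,300) and the base rim shows as a sliver below left at (170,420). It is about 20 mm up, the wrist carries only the lid's weight (3.4 N), and the arm is still.

```bash
python3 -c "
from h import *
print(bot.hand_in())"
```

```text
the job is handed in; nothing more can be done
None
```

I handed the job in at about 20 s of the 61 s: the cover is seated and let go on the dish, and the gripper holds the freed desiccator lid level about 20 mm above its rim; no verdict was returned.

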